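# Hold-to-run start of a bench polisher

### The job

Start the bench polisher: first turn the black selector until its white pointer rests at the green mark, then flip the yellow safety catch up and right over towards the robot, then pull the lever by its red grip towards the robot all the way to its stop. The lever is hold-to-run and springs back, so finish while still holding it there with the gripper, and leave the things standing around the unit alone.

Things in the scene. Friction and masses are not known exactly. Their poses are not given: they have to be found in the camera images.
- unit: the polishing unit, fixed: white console box 200 (x) x 300 (y) x 60 mm high with blue strips, and a blue motor with a felt wheel beside its +y end (out to y = +265 mm, 80 mm high). Origin: centre of the console's underside, on the table. Its own x axis points away from the robot (yaw within 0.3 rad), y left, z up. In its frame the selector's axis stands at (-10, +85) mm, the lever's pivot lies at (30, -75, 50) mm, the catch's hinge at (-30, -75, 90) mm.
- selector (a joint): angle of the black selector knob about its vertical axis, rad, growing clockwise seen from above. Four spring detents at 0, 0.5, 1.0 and 1.5; stops just beyond the first and last (-0.04, 1.54). Starts in the first or second detent. The detents take up to about 0.1 N m to turn and pull the knob in when it is let go near one.
- selector_grip (a point): a point on the selector's axis inside its bar grip, 92 mm above the table. The bar is 44 mm long (along the pointer line), 12 mm thick, rises from 74 to 106 mm above the table; below it is a round skirt of radius 24 mm. The x axis of this frame runs along the bar in the pointer's direction, z up.
- selector_pointer (a point): a point turning with the selector, 40 mm from its axis in the direction of the white pointer line (painted on one half of the bar's top and on that end), just above the console's top; it lies over a mark's centre when the knob is set to that mark. At joint 0 the pointer direction is 0.75 rad left (counter-clockwise) of the unit's x axis.
- green_mark: the green dot to set the selector to: disc 11 mm across, 2.5 mm high, fixed on the console's top 40 mm from the selector's axis. It lies at the third or the fourth detent (1.0 or 1.5 rad); an orange dot lies at the other. The first two detents have small white dots. Origin: centre of its underside, 60 mm above the table.
- orange_mark: the orange dot, same size, at the other of the two detents; not wanted.
- catch (a joint): angle of the yellow safety catch about its level hinge (parallel to the unit's y), rad: 0 = shut, strap level with its free end against the lever's stem, blocking the lever; grows as its free end goes up and over towards the robot; 1.57 = strap upright; stop at 2.3. It turns easily (under 0.03 N m, its weight of 50 g included); once let go past about 1.65 it drops by itself towards the stop, and stays there.
- catch_hinge (a point): point on the catch's hinge axis, midway across the strap, 90 mm above the table; it does not move. Brackets 48 mm wide overall carry it.
- catch_fin (a point): mid-point of the catch's upright thumb fin, 9 mm under its top. The fin is 10 mm thick (along the unit's y), 24 mm long (along the unit's x), shut: its top 127 mm above the table. Strap: 24 mm wide, 7 thick, 73 long from the hinge. The point lies 27 mm beyond the hinge (away from the robot) and 28 mm above it when shut, and turns about the hinge with the catch. Pinched, it lags some tenths of a rad, slipping in the pads.
- lever (a joint): angle of the lever about its pivot (axis parallel to the unit's y), rad: 0 = rest, leaning 0.5 rad back away from the robot; grows as it is pulled towards the robot; stop at 0.6. A spring drives it back to 0: about 3 N at the grip at first, 7 N at the stop. While the catch is shut it can move only about 0.05.
- lever_pivot (a point): middle of the lever's pivot axis, 50 mm above the table (inside the console); it does not move.
- grip_bar: the red round grip sleeve at the top of the forked steel lever: diameter 16 mm, 72 mm long, along the unit's y. Origin: the middle of the bar, 125 mm from the pivot, at rest about 160 mm above the table, 170 mm at the stop. The fork's two steel prongs (10 mm thick) join at the sleeve's ends, 84 mm apart between centres, the space under the bar between them is free, 74 mm wide and 60 mm deep. It swings with the lever and can also roll on its own axis.
- cradle: bystander: grey cradle with a blue handpiece fixed in it, 170 x 55 x 62 mm, standing loose on the table in front of the unit. Origin: centre of its underside.
- bur_block: bystander: loose wooden block 60 x 90 x 25 mm with six small polishing points, 53 mm high overall, beside the unit's -y end. Origin: centre of its underside.
- paste_jar: bystander: loose white jar, 56 mm across, 55 mm high, beside the unit's -y end. Origin: centre of its underside.

How it is judged:
On the way, in this order (a step that is already met when the one before it is completed fails the run):
1. the selector's pointer rests at the green mark (horizontal distance between selector_pointer and green_mark below 0.007 m and velocity of joint selector between -0.3 and 0.3 rad/s), for 0.2 s.
2. the catch is flipped over towards the robot (value of joint catch above 1.7 rad), for 0.2 s.
3. the lever is pulled to its stop and held by the gripper (value of joint lever above 0.5 rad and contact force between the fingers and grip_bar above 1.5 N), for 0.3 s.
At the end, for the whole second after the job is handed in: Throughout the last second: the selector's pointer point is within 7 mm of the green mark's centre, the catch is past 1.7 rad, the lever is beyond 0.5 rad (stop 0.6) and the fingers bear on the red grip with more than 1.5 N (all of step 3 and horizontal distance between selector_pointer and green_mark below 0.007 m and value of joint catch above 1.7 rad); the arm keeps its last pose, push and grip.
It fails at once if the lever is forced against the shut catch (value of joint lever above 0.2 rad and value of joint catch below 0.8 rad).
It fails at once if the cradle is knocked or shifted more than 20 mm (distance of cradle from where it was at the start of the episode above 0.02 m).
It fails at once if the wooden block is knocked or shifted more than 20 mm (distance of bur_block from where it was at the start of the episode above 0.02 m).
It fails at once if the jar is knocked or shifted more than 20 mm (distance of paste_jar from where it was at the start of the episode above 0.02 m).
It fails at once if a bystander is tipped over (angle between any of cradle, bur_block, paste_jar's own z axis and vertical above 0.4 rad).
It also fails if it takes over 64 s, if anything falls off the work surface, if the arm or the gripper's body presses on something with over 40 N, if the wrist force passes 120 N, or if a joint passes its speed limit or range.

### The arm

A 6-joint arm with a two-finger parallel gripper is mounted at the origin on the work surface. World frame = base frame: x ahead of the robot, y to its left, z up, the work surface at z = 0. Lengths are in m, angles in rad, forces in N, time in s.
With the tool pointing down it reaches from about 0.325 to 1 m from the base axis. Payload 5.1 kg.
Tool frame: the origin (TCP) lies on the centre line of the jaws, within the pads' length; the fingertips stand 8 mm ahead of it and the grasp point (between the pads) lies 11 mm behind it (bot.tcp_to_tips is the z of the fingertips in the tool frame, in m); z points along the fingers, y is the direction in which the jaws open and shut (so a half turn about z gives the same grasp; the last joint's range is limited). The gripper opens to 85 mm and grips with 20 to 120 N. Pads are 22 mm wide; open, the fingers measure 114 mm over their backs; the gripper's body (76 mm by 85 mm) begins 54 mm behind the grasp point. The pads swing forward as they close: fully open they stand 13 mm farther back than shut.
Start: joints at [1.029, 0.124, 1.65, -0, 1.367, -0.083], TCP at [0.288, 0.583, 0.239] pointing down, gripper open.
Joint ranges: [-2.61, 2.61], [-1.02, 2.33], [0.03, 2.71], [-1.35, 4.49], [0.32, 2.68], [-2.91, 2.91]. Speed limits (rad/s): [2.57, 2.57, 3.14, 3.14, 3.14, 3.14].

### API

Orientations are given as a rotation vector (axis times angle).
In Python, from workcell import bot gives the robot as it stands.
- The arm moves only by the shell command python3 -m creep 'ROWS' [FORCE]. ROWS is JSON, a list of rows, each a list of 3 entries, a list of its own where there are three numbers: the shift along the tool's x, y, z in m, then the turn about the tool's z in rad, then the opening, from 0 (shut) to 1 (fully open). A call has 1 to 12 rows; each row is the pose to reach, as a shift and turn from the pose commanded when the call began, along the tool's axes at that moment; what a row does not reach only later rows make up. A row lasts 1/8 s, in which the tool goes at most 62.5 mm and 10.7 degrees, less where a joint would pass 70% of its speed; a pose out of reach is approached as far as the arm can. A call with a gripper value outside its range is refused whole. The fingers move at their own pace and stop on an object; FORCE is the grip in N (left out, the last holds). Time passes only in rows, so rows that repeat a pose let the fingers close. It gives the time, the measured TCP pose, the force and the opening at its end, in the units of the state.
- bot.get_obs(): the state, without advancing time (a new reading comes with each control period).
- bot.camera(name): name is "scene" or "side" or "wrist"; returns a dict with "frame" (480x640x3 uint8, red, green, blue), "fx", "fy", "cx", "cy" (pixels), "distortion" ([k1, k2, p1, p2, k3] as OpenCV has them; the pictures are not rectified), "camera_from_world" (4x4, takes a point from world to camera coordinates); the wrist camera has in their place "tool_from_camera" (4x4, takes a point from camera to tool coordinates, whose origin is the TCP and whose axes are the flange's). Camera axes: x right, y down, z forward; pixel columns grow to the right and rows downward; lengths in m; the calibration is good to about 2 mm. A picture is of the moment at which its call begins: read the wrist's pose just before it. There is no depth.
- bot.finish_job(): hands the job in, once; it reports no verdict.
The state is a dict: "time": time; "joints": joint angles; "joint_vel": joint speeds; "joint_torque": joint torques, N m; "eef_pos": TCP position; "ee_rot": TCP orientation; "wrist_force": force on the tool from outside, world axes, zero at the start; "moment": the same for the moment, N m; "gripper_width": opening from 0.0 (shut) to 1.0 (fully open).
Only numpy, scipy, OpenCV 4.12 (cv2) and the standard library are available. Lean on these libraries where they do the work, as an engineer would, in place of code of your own. Each camera call takes 0.05 s, during which the arm holds its last target.

## Working session

There is one attempt and no reset: what is moved stays moved. The work goes in short steps, Python scripts to look and compute and a shell command to move; the robot and the scene stay as the last step left them, time stands still between calls to the robot, and variables do not carry over. Pictures are saved under pics/ and viewed, and the job is handed in when it is done.

```bash
ls; mkdir -p pics; python3 - <<'E'
from workcell import bot
import cv2,numpy as np
print(bot.get_obs(), bot.tcp_to_tips)
for n in ["scene","side","wrist"]:
    c=bot.camera(n); cv2.imwrite(f"pics/{n}0.png",c["frame"][:,:,::-1])
    print(n,{k:np.round(v,4).tolist() for k,v in c.items() if k!="frame"})
E
```

```text
pics
{'time': 0.0, 'joints': array([ 1.02943039e+00,  1.24499300e-01,  1.65169769e+00,  8.85351372e-06,
        1.36753958e+00, -8.26040577e-02]), 'joint_vel': array([ 6.96222299e-04,  9.97216475e-04, -1.26058133e-05, -1.03769751e-03,
       -7.54702727e-04, -8.11232980e-04]), 'joint_torque': array([ 7.39392522e-05, -4.23613071e+01, -3.65448189e+01, -1.48241379e-04,
        7.04749153e-03, -1.89657544e-05]), 'eef_pos': array([0.28755326, 0.58224907, 0.23804278]), 'ee_rot': array([-0.71416962, -3.05865489,  0.00320023]), 'wrist_force': array([-0.16871345,  0.30983508, -0.15036423]), 'moment': array([-0.04877052, -0.04161593, -0.00935404]), 'gripper_width': 0.9991103651791435} 0.008
scene {'fx': 445.1673, 'fy': 445.1673, 'cx': 318.5714, 'cy': 240.6972, 'distortion': [-0.0916, 0.0, 0.0, 0.0, 0.0], 'camera_from_world': [[-0.0839, 0.9964, -0.0153, 0.0545], [0.659, 0.044, -0.7508, -0.2488], [-0.7474, -0.0731, -0.6603, 1.1577], [0.0, 0.0, 0.0, 1.0]]}
side {'fx': 577.7206, 'fy': 577.7206, 'cx': 317.2878, 'cy': 236.9487, 'distortion': [-0.0528, 0.0, 0.0, 0.0, 0.0], 'camera_from_world': [[0.8755, -0.4831, 0.0112, -0.4842], [-0.2383, -0.4518, -0.8597, 0.2331], [0.4204, 0.75, -0.5106, 0.7432], [0.0, 0.0, 0.0, 1.0]]}
wrist {'fx': 355.2808, 'fy': 355.2808, 'cx': 325.0688, 'cy': 239.4596, 'distortion': [-0.0036, 0.0, 0.0, 0.0, 0.0], 'tool_from_camera': [[0.0001, -0.9556, -0.2946, 0.0756], [1.0, 0.0004, -0.001, -0.0001], [0.0011, -0.2946, 0.9556, -0.1332], [0.0, 0.0, 0.0, 1.0]]}
```

View pics/scene0.png

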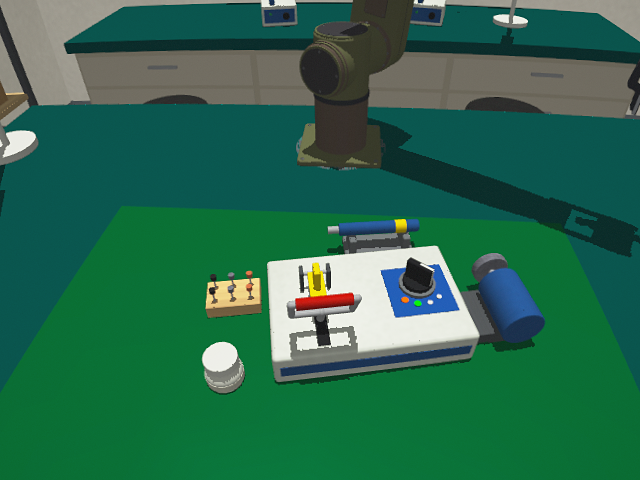

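View pics/side0.png

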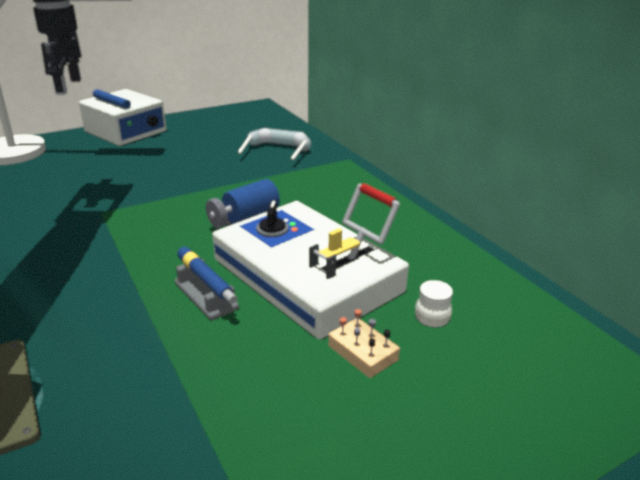

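View pics/wrist0.png

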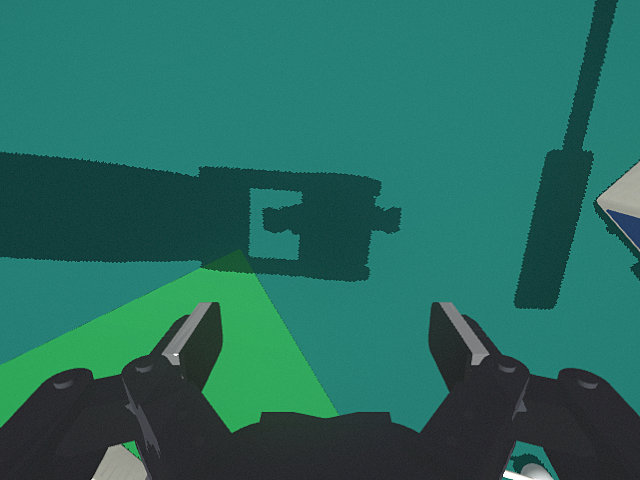

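```bash
python3 - <<'E'
import cv2
a=cv2.imread("pics/scene0.png")
cv2.imwrite("pics/scene0z.png",cv2.resize(a[230:390,260:480],None,fx=3.6,fy=3.6,interpolation=cv2.INTER_CUBIC))
a=cv2.imread("pics/side0.png")
cv2.imwrite("pics/side0z.png",cv2.resize(a[170:340,200:420],None,fx=3.5,fy=3.5,interpolation=cv2.INTER_CUBIC))
E
```

```text
(no output)
```

View pics/scene0z.png

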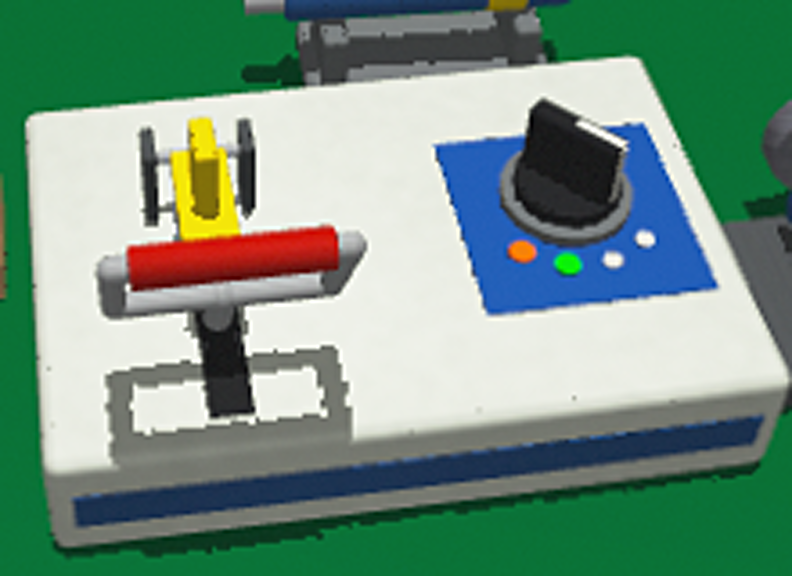

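View pics/side0z.png

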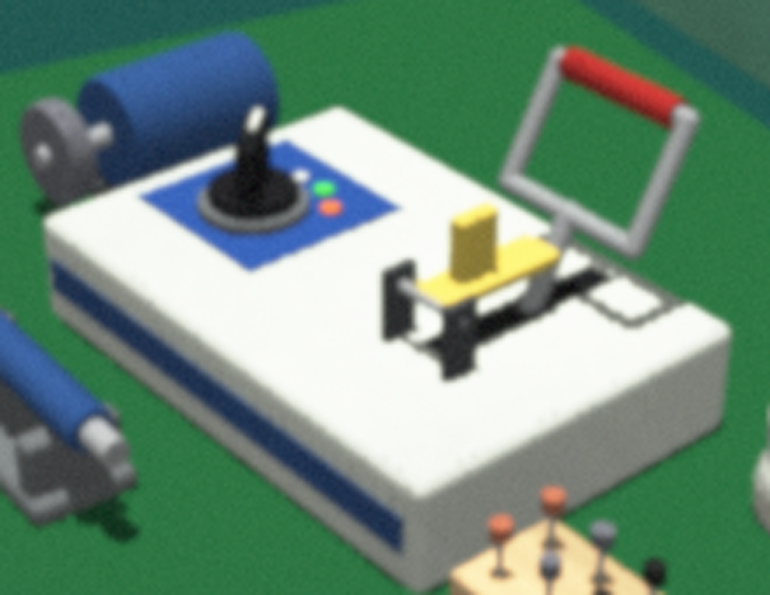

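```bash
cat > h.py <<'E'
import numpy as np,cv2,json
from scipy.spatial.transform import Rotation as R
from scipy.optimize import least_squares
CAL={"scene":(445.1673,318.5714,240.6972,-0.0916),"side":(577.7206,317.2878,236.9487,-0.0528)}
T={"scene":[[-0.0839,0.9964,-0.0153,0.0545],[0.659,0.044,-0.7508,-0.2488],[-0.7474,-0.0731,-0.6603,1.1577]],
"side":[[0.8755,-0.4831,0.0112,-0.4842],[-0.2383,-0.4518,-0.8597,0.2331],[0.4204,0.75,-0.5106,0.7432]]}
def proj(n,P):
    f,cx,cy,k=CAL[n];t=np.array(T[n])
    r,_=cv2.Rodrigues(t[:,:3])
    return cv2.projectPoints(np.array(P,float).reshape(-1,1,3),r,t[:,3],np.array([[f,0,cx],[0,f,cy],[0,0,1]]),np.array([k,0,0,0,0]))[0].reshape(-1,2)
def world(u,P):
    P=np.atleast_2d(P);c,s=np.cos(u[2]),np.sin(u[2])
    return np.c_[u[0]+c*P[:,0]-s*P[:,1],u[1]+s*P[:,0]+c*P[:,1],P[:,2]]
E
python3 - <<'E'
from h import *
dot=lambda a:(-.010+.04*np.cos(a),.085+.04*np.sin(a),.0625)
S=[((522,251),dot(-.75)),((568,264),dot(-.25)),((613,259),dot(.25)),((646,239),dot(.75)),((30,113),(-.1,-.15,.06)),((640,57),(-.1,.15,.06)),((788,382),(.1,.15,.06)),((43,472),(.1,-.15,.06)),((232,256),(.0899,-.075,.1597))]
D=[((345,106),(.1,.15,.06)),((43,220),(-.1,.15,.06)),((415,497),(-.1,-.15,.06)),((733,328),(.1,-.15,.06)),((625,87),(.0899,-.075,.1597)),((323,188),dot(-.25)),((330,207),dot(-.75))]
sp=np.array([[a[0]/3.6+260,a[1]/3.6+230] for a,_ in S]);dp=np.array([[a[0]/3.5+200,a[1]/3.5+170] for a,_ in D])
f=lambda u:np.r_[(proj("scene",world(u,[p for _,p in S]))-sp).ravel(),(proj("side",world(u,[p for _,p in D]))-dp).ravel()]
r=least_squares(f,[.55,0,0],loss="soft_l1")
print(r.x);print(np.round(f(r.x).reshape(-1,2),1).tolist())
u=r.x
for n,p in dict(sel=(-.01,.085,.092),hinge=(-.03,-.075,.09),fin=(-.003,-.075,.118),grip=(.0899,-.075,.16),gripstop=(.030-.125*np.sin(.1),-.075,.174),green=dot(-.25)).items(): print(n,np.round(world(u,p),4))
np.save("u.npy",u)
from workcell import bot
o=bot.get_obs();print(R.from_rotvec(o["ee_rot"]).as_matrix().round(3))
E
```

```text
[0.56896616 0.06683402 0.19910285]
[[-0.0, -0.2], [-0.1, -0.3], [0.0, -0.3], [-0.1, -0.5], [-1.9, -2.0], [0.7, -2.0], [2.8, 0.2], [-1.1, -1.1], [-0.4, -0.1], [-0.5, -1.3], [-0.5, -2.2], [0.8, -1.9], [1.3, -1.0], [-0.4, 0.1], [1.0, -0.5], [0.8, -0.7]]
sel [[0.5424 0.1482 0.092 ]]
hinge [[ 0.5544 -0.0126  0.09  ]]
fin [[ 0.5809 -0.0073  0.118 ]]
grip [[0.6719 0.0111 0.16  ]]
gripstop [[ 0.601  -0.0032  0.174 ]]
green [[0.5823 0.1461 0.0625]]
[[-0.897  0.443 -0.001]
 [ 0.443  0.897 -0.001]
 [ 0.    -0.002 -1.   ]]
```

```bash
python3 -m creep '[[[-0.1,-0.066,0.01],0.17,1],[[-0.42,-0.276,0.04],1.73,0.6],[[-0.42,-0.276,0.04],1.73,0.6],[[-0.42,-0.276,0.04],1.73,0.6],[[-0.42,-0.276,0.04],1.73,0.6],[[-0.42,-0.276,0.04],1.73,0.6],[[-0.42,-0.276,0.04],1.73,0.6],[[-0.42,-0.276,0.04],1.73,0.6],[[-0.42,-0.276,0.04],1.73,0.6],[[-0.42,-0.276,0.04],1.73,0.6],[[-0.42,-0.276,0.04],1.73,0.6]]'; cat >> h.py <<'E'
def rel(p,psi):
    "tool-axis shift and turn to bring TCP to p with tool-x heading psi"
    from workcell import bot
    o=bot.get_obs();M=R.from_rotvec(o["ee_rot"]).as_matrix()
    cur=np.arctan2(M[1,0],M[0,0]);d=(cur-psi+np.pi)%(2*np.pi)-np.pi
    print("t",round(o["time"],2),"pos",o["eef_pos"].round(4),"psi",round(cur,4),"tilt",M[:,2].round(3),"w",round(o["gripper_width"],3),"F",o["wrist_force"].round(1),"q6",o["joints"][5].round(2))
    print("shift",(M.T@(np.array(p)-o["eef_pos"])).round(4),"turn",round(d,3))
def snap(n,f,crop=None,s=1):
    from workcell import bot
    a=bot.camera(n)["frame"][:,:,::-1]
    if crop: a=a[crop[1]:crop[3],crop[0]:crop[2]]
    cv2.imwrite("pics/"+f,cv2.resize(a,None,fx=s,fy=s,interpolation=cv2.INTER_CUBIC))
E
python3 -c "
from h import *
rel([.5424,.1482,.086],.949)
snap('wrist','w1.png')"
```

```text
time: 1.52
eef_pos: [0.5421, 0.149, 0.1989]
ee_rot: [-2.791, -1.441, 0.001]
wrist_force: [-0.1, -0.1, -0.4]
gripper_width: 0.596
t 1.52 pos [0.5421 0.149  0.1989] psi 0.953 tilt [-0.001 -0.    -1.   ] w 0.596 F [-0.1 -0.1 -0.4] q6 0.79
shift [-0.0004  0.0008  0.1129] turn 0.004
```

View pics/w1.png

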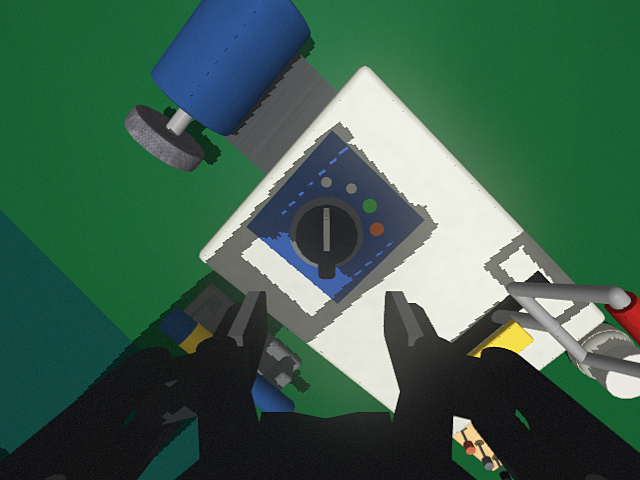

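```bash
python3 -m creep '[[[0,0,0.06],0,0.6],[[0,0,0.1],0,0.6],[[0,0.001,0.113],0,0.6],[[0,0.001,0.113],0,0.6],[[0,0.001,0.113],0,0],[[0,0.001,0.113],0,0],[[0,0.001,0.113],0,0],[[0,0.001,0.113],0,0],[[0,0.001,0.113],0,0]]' 40
python3 -c "
from h import *
rel([.5424,.1482,.086],-.051)"
```

```text
time: 2.7
eef_pos: [0.5437, 0.1496, 0.0886]
ee_rot: [-2.791, -1.44, -0.003]
wrist_force: [-3.8, 1.1, 6.1]
gripper_width: 0.13
t 2.7 pos [0.5437 0.1496 0.0886] psi 0.9528 tilt [ 0.002  0.002 -1.   ] w 0.13 F [-3.8  1.1  6.1] q6 0.79
shift [-0.0019 -0.0002  0.0026] turn 1.004
```

```bash
python3 -m creep '[[[0,0,-0.002],0.1,0],[[0,0,-0.002],0.25,0],[[0,0,-0.002],0.4,0],[[0,0,-0.002],0.55,0],[[0,0,-0.002],0.7,0],[[0,0,-0.002],0.85,0],[[0,0,-0.002],1.0,0],[[0,0,-0.002],1.02,0],[[0,0,-0.002],1.02,0],[[0,0,-0.002],1.02,0]]' 40
python3 -c "
from h import *
rel([.5424,.1482,.086],-.051)
snap('wrist','w2.png',(200,100,440,340),2.4)
snap('scene','s2.png',(340,220,500,340),4)"
```

```text
time: 3.95
eef_pos: [0.5451, 0.1462, 0.0887]
ee_rot: [3.135, -0.104, 0.009]
wrist_force: [7.1, -9.8, -6.8]
gripper_width: 0.133
t 3.95 pos [0.5451 0.1462 0.0887] psi -0.0661 tilt [ 0.005 -0.005 -1.   ] w 0.133 F [ 7.1 -9.8 -6.8] q6 1.81
shift [-0.0028 -0.0018  0.0027] turn -0.015
```

View pics/w2.png

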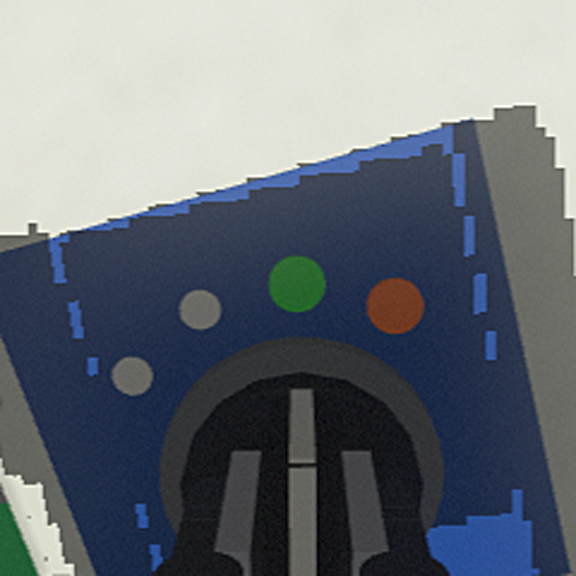

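View pics/s2.png

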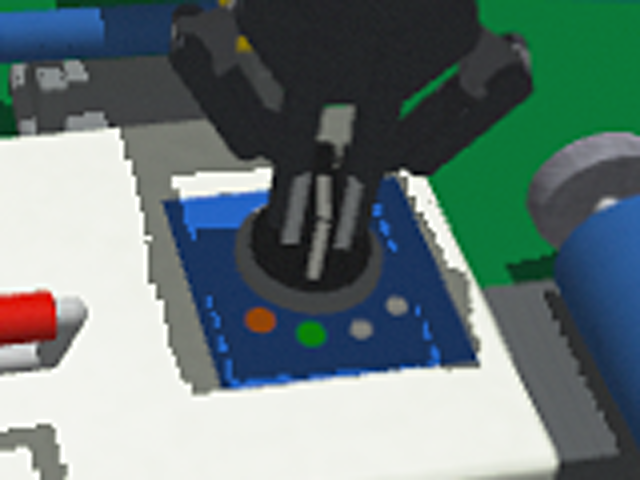

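```bash
python3 -m creep '[[[0,0,-0.002],1e-3,0.3],[[0,0,-0.002],0,0.5],[[0,0,-0.002],0,0.55],[[0,0,-0.05],0,0.6],[[0,0,-0.11],0,0.6],[[0,0,-0.11],0,0.6]]'
python3 -c "
from h import *
rel([.5809,-.0073,.2],.199)
snap('wrist','w3.png')"
```

```text
time: 4.8
eef_pos: [0.5465, 0.1496, 0.2056]
ee_rot: [-3.137, 0.105, -0.019]
wrist_force: [-0.2, 0.2, 0.4]
gripper_width: 0.603
t 4.8 pos [0.5465 0.1496 0.2056] psi -0.0668 tilt [ 0.012  0.002 -1.   ] w 0.603 F [-0.2  0.2  0.4] q6 1.81
shift [0.0447 0.1543 0.0056] turn -0.266
```

View pics/w3.png

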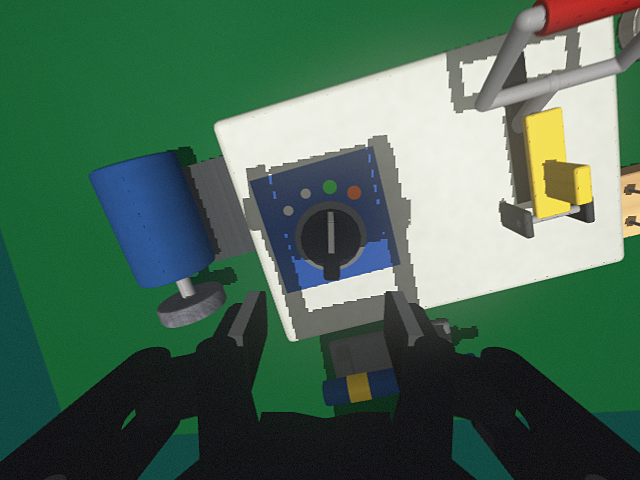

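```bash
python3 -m creep '[[[0.015,0.05,0],-0.1,0.6],[[0.03,0.11,0],-0.2,0.6],[[0.045,0.154,0.005],-0.266,0.6],[[0.045,0.154,0.005],-0.266,0.6],[[0.045,0.154,0.005],-0.266,0.6]]'
python3 -c "
from h import *
rel([.5809,-.0073,.107],.199)
snap('wrist','w4.png')"
```

```text
time: 5.48
eef_pos: [0.5767, -0.0075, 0.1918]
ee_rot: [-3.125, -0.311, 0.004]
wrist_force: [-0.7, -0.0, -0.1]
gripper_width: 0.601
t 5.47 pos [ 0.5767 -0.0075  0.1918] psi 0.1982 tilt [-0.003  0.001 -1.   ] w 0.601 F [-0.7 -0.  -0.1] q6 1.27
shift [0.0043 0.0007 0.0847] turn -0.001
```

View pics/w4.png

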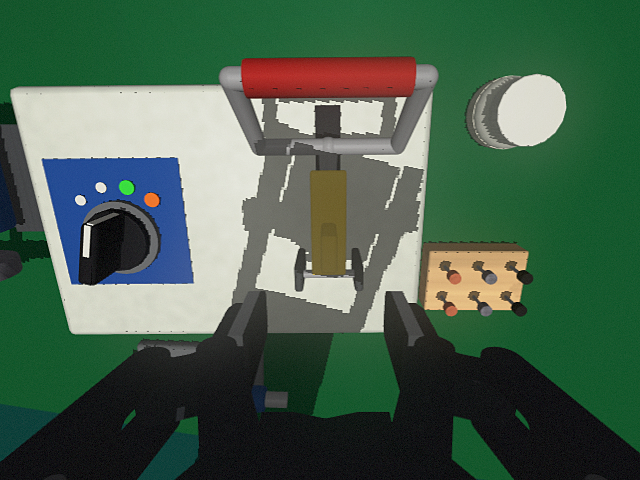

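```bash
python3 -m creep '[[[0.004,0,0.04],0,0.6],[[0.004,0.0005,0.08],0,0.6],[[0.004,0.0005,0.083],0,0.6],[[0.004,0.0005,0.083],0,0.6],[[0.004,0.0005,0.083],0,0],[[0.004,0.0005,0.083],0,0],[[0.004,0.0005,0.083],0,0],[[0.004,0.0005,0.083],0,0],[[0.004,0.0005,0.083],0,0]]' 25
python3 -c "
from h import *
rel([.5809,-.0073,.107],.199)
snap('side','d4.png',(240,100,480,300),3)"
```

```text
time: 6.65
eef_pos: [0.5828, -0.0084, 0.1121]
ee_rot: [3.124, 0.312, 0.004]
wrist_force: [-0.1, -2.7, 6.2]
gripper_width: 0.11
t 6.65 pos [ 0.5828 -0.0084  0.1121] psi 0.1989 tilt [ 0.003 -0.001 -1.   ] w 0.11 F [-0.1 -2.7  6.2] q6 1.27
shift [-0.0016 -0.0015  0.0051] turn -0.0
```

View pics/d4.png

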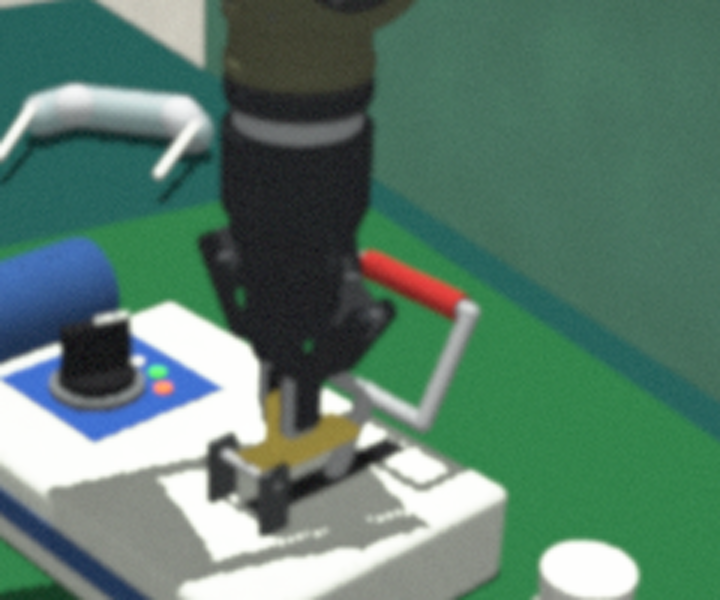

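```bash
python3 -m creep '[[[-0.004,0,-0.006],0,0],[[-0.009,0,-0.009],0,0],[[-0.013,0,-0.011],0,0],[[-0.018,0,-0.013],0,0],[[-0.023,0,-0.0135],0,0],[[-0.029,0,-0.014],0,0],[[-0.034,0,-0.0135],0,0],[[-0.039,0,-0.0125],0,0],[[-0.039,0,-0.0125],0,0]]' 25
python3 -c "
from h import *
rel([.5544,-.0126,.09],.199)
snap('side','d5.png',(240,100,480,300),3)"
```

```text
time: 7.82
eef_pos: [0.546, -0.016, 0.1248]
ee_rot: [3.124, 0.311, 0.012]
wrist_force: [6.1, -2.9, 2.0]
gripper_width: 0.109
t 7.83 pos [ 0.546  -0.016   0.1248] psi 0.1983 tilt [ 0.008 -0.001 -1.   ] w 0.109 F [ 6.1 -2.9  2. ] q6 1.24
shift [ 0.0086 -0.0017  0.0349] turn -0.001
```

View pics/d5.png

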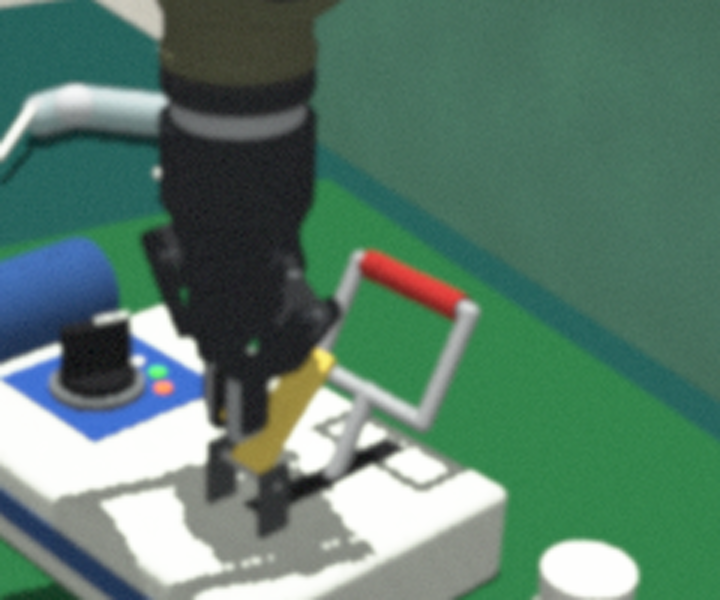

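```bash
python3 -m creep '[[[-0.005,0,0.002],0,0],[[-0.01,0,0.004],0,0],[[-0.014,0,0.007],0,0],[[-0.018,0,0.010],0,0],[[-0.021,0,0.014],0,0],[[-0.0245,0,0.018],0,0],[[-0.0265,0,0.022],0,0],[[-0.028,0,0.025],0,0],[[-0.028,0,0.025],0,0]]' 25
python3 -c "
from h import *
rel([.5544,-.0126,.09],.199)
snap('side','d6.png',(240,100,480,300),3)"
```

```text
time: 9.0
eef_pos: [0.5183, -0.0218, 0.1014]
ee_rot: [3.124, 0.311, 0.009]
wrist_force: [-2.6, -3.5, 12.5]
gripper_width: 0.112
t 9.0 pos [ 0.5183 -0.0218  0.1014] psi 0.1983 tilt [ 0.006 -0.002 -1.   ] w 0.112 F [-2.6 -3.5 12.5] q6 1.23
shift [ 0.0371 -0.0019  0.0116] turn -0.001
```

View pics/d6.png

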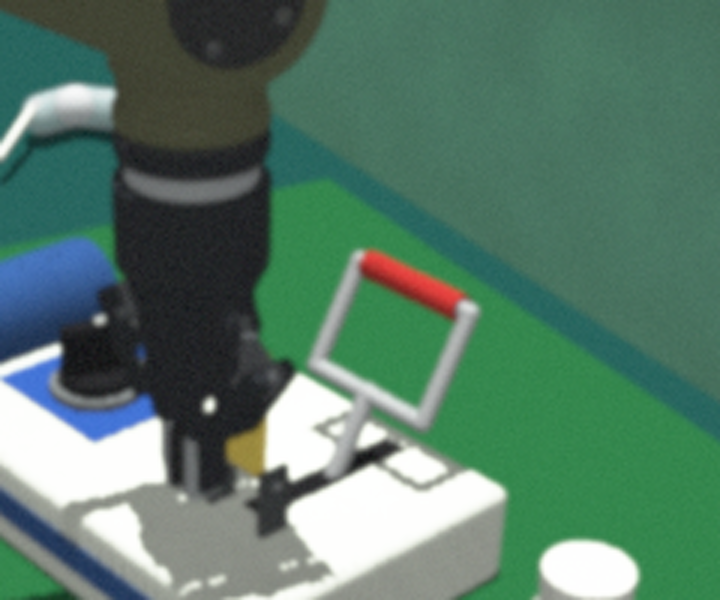

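```bash
python3 -c "
from h import *
snap('scene','s6.png',(260,200,460,350),3.6)"
```

```text
(no output)
```

View pics/s6.png

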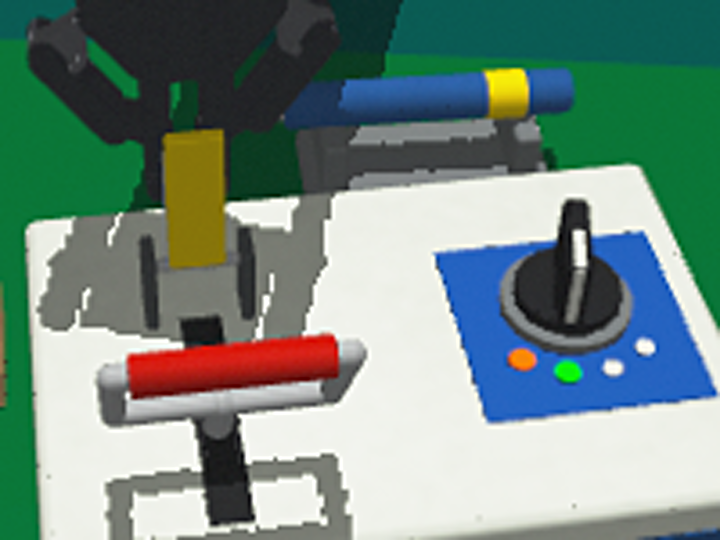

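```bash
python3 -c "
from h import *
u=np.load('u.npy')
for t in [1.2,1.4,1.6,1.8,2.0]:
  c,s=np.cos(t),np.sin(t)
  print(t,proj('scene',world(u,[(-.03+.073*c+.0035*e*s,-.075,.09+.073*s-.0035*e*c) for e in (1,-1)])).round(1).tolist())
"
```

```text
1.2 [[316.0, 253.5], [315.4, 249.0]]
1.4 [[314.8, 244.4], [314.3, 240.6]]
1.6 [[313.7, 236.8], [313.2, 233.8]]
1.8 [[312.7, 231.0], [312.2, 228.8]]
2.0 [[311.7, 227.0], [311.4, 225.8]]
```

```bash
python3 -m creep '[[[-0.002,0,0.003],0,0],[[-0.003,0,0.006],0,0],[[-0.004,0,0.009],0,0],[[-0.005,0,0.012],0,0],[[-0.005,0,0.012],0,0]]' 25
python3 -c "
from h import *
rel([.5544,-.0126,.09],.199)
snap('scene','s7.png',(260,200,460,350),3.6)"
```

```text
time: 9.72
eef_pos: [0.5135, -0.0228, 0.0886]
ee_rot: [3.124, 0.311, 0.009]
wrist_force: [-0.3, -4.5, 8.8]
gripper_width: 0.108
t 9.72 pos [ 0.5135 -0.0228  0.0886] psi 0.1984 tilt [ 0.006 -0.002 -1.   ] w 0.108 F [-0.3 -4.5  8.8] q6 1.22
shift [ 0.0421 -0.0019 -0.0011] turn -0.001
```

View pics/s7.png

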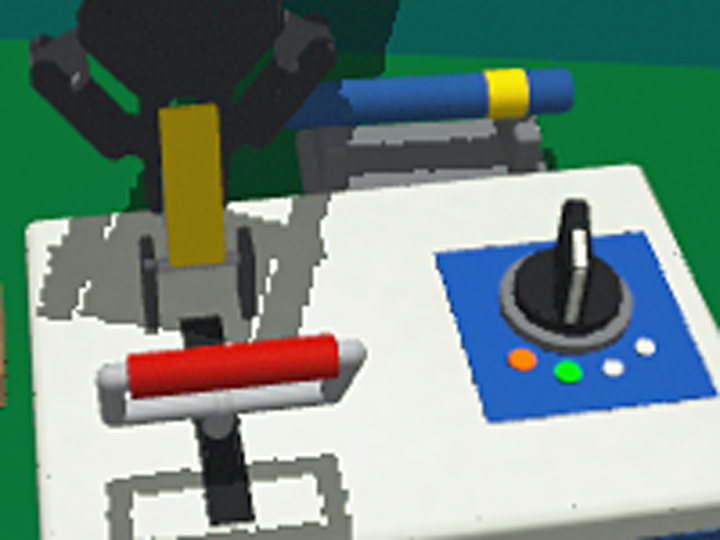

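```bash
python3 -m creep '[[[0,0,0],0,0.5],[[0,0,0],0,1],[[0,0,0],0,1],[[0,0,-0.04],0,1],[[0,0,-0.09],0,1],[[0,0,-0.14],0,1],[[0,0,-0.14],0,1]]' 25
python3 -c "
from h import *
rel([.6719,.0111,.23],1.77)
snap('scene','s8.png',(260,200,460,350),3.6)
snap('side','d8.png',(200,120,460,320),2.8)"
```

```text
time: 10.65
eef_pos: [0.5136, -0.0221, 0.2312]
ee_rot: [3.124, 0.312, 0.014]
wrist_force: [0.2, 0.1, -0.5]
gripper_width: 1.0
t 10.65 pos [ 0.5136 -0.0221  0.2312] psi 0.199 tilt [ 0.009 -0.001 -1.   ] w 1.0 F [ 0.2  0.1 -0.5] q6 1.22
shift [ 0.1617 -0.0012  0.0026] turn -1.571
```

View pics/s8.png

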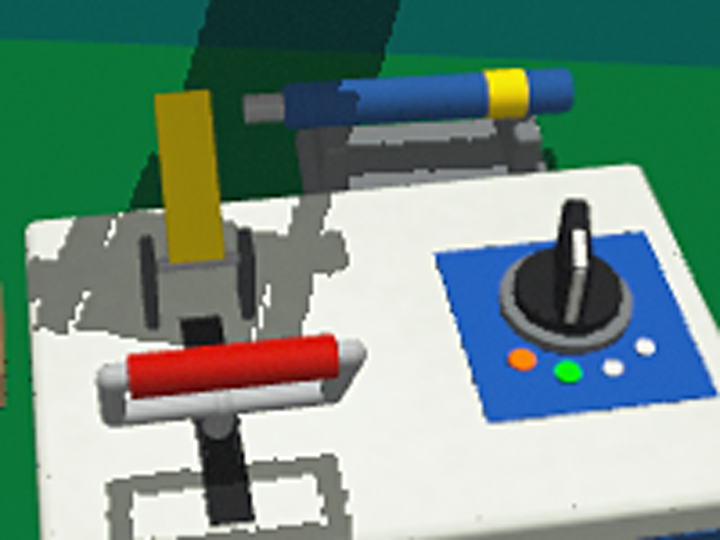

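View pics/d8.png

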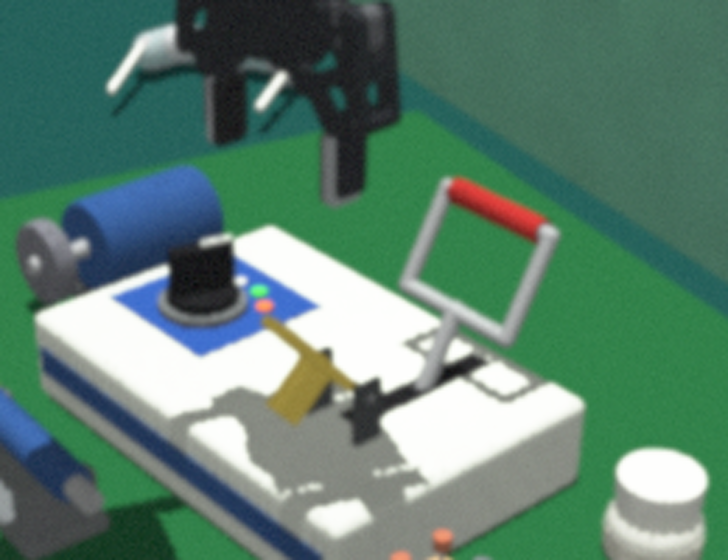

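```bash
python3 -m creep '[[[0.05,0,0],-0.17,1],[[0.1,0,0],-0.35,1],[[0.162,-0.001,0],-0.53,1],[[0.162,-0.001,0],-0.71,1],[[0.162,-0.001,0],-0.89,1],[[0.162,-0.001,0],-1.07,1],[[0.162,-0.001,0],-1.25,1],[[0.162,-0.001,0],-1.43,1],[[0.162,-0.001,0],-1.571,1],[[0.162,-0.001,0],-1.571,1]]' 40
python3 -c "
from h import *
rel([.6719,.0111,.149],1.77)
snap('wrist','w9.png')"
```

```text
time: 12.0
eef_pos: [0.6684, 0.0112, 0.2228]
ee_rot: [-1.989, -2.426, 0.004]
wrist_force: [-0.2, 0.5, -0.8]
gripper_width: 1.001
t 12.0 pos [0.6684 0.0112 0.2228] psi 1.7681 tilt [-0.005  0.    -1.   ] w 1.001 F [-0.2  0.5 -0.8] q6 -0.26
shift [-0.0009  0.0037  0.0738] turn -0.002
```

View pics/w9.png

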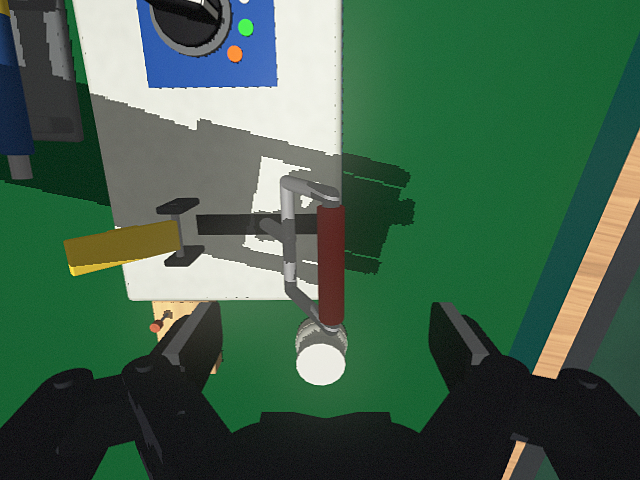

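```bash
python3 -m creep '[[[-0.001,0.004,0.04],0,1],[[-0.001,0.004,0.07],0,1],[[-0.001,0.004,0.074],0,1],[[-0.001,0.004,0.074],0,1],[[-0.001,0.004,0.074],0,0],[[-0.001,0.004,0.074],0,0],[[-0.001,0.004,0.074],0,0],[[-0.001,0.004,0.074],0,0],[[-0.001,0.004,0.074],0,0],[[-0.001,0.004,0.074],0,0],[[-0.001,0.004,0.074],0,0]]' 40
python3 -c "
from h import *
rel([.601,-.0032,.163],1.77)
snap('side','d10.png',(200,80,460,280),2.8)"
```

```text
time: 13.42
eef_pos: [0.6718, 0.0105, 0.1521]
ee_rot: [-1.987, -2.429, 0.006]
wrist_force: [-8.4, -0.5, 4.9]
gripper_width: 0.167
t 13.43 pos [0.6718 0.0105 0.1521] psi 1.77 tilt [-0.005 -0.001 -1.   ] w 0.167 F [-8.4 -0.5  4.9] q6 -0.26
shift [ 0.0006 -0.0722 -0.0105] turn -0.0
```

View pics/d10.png

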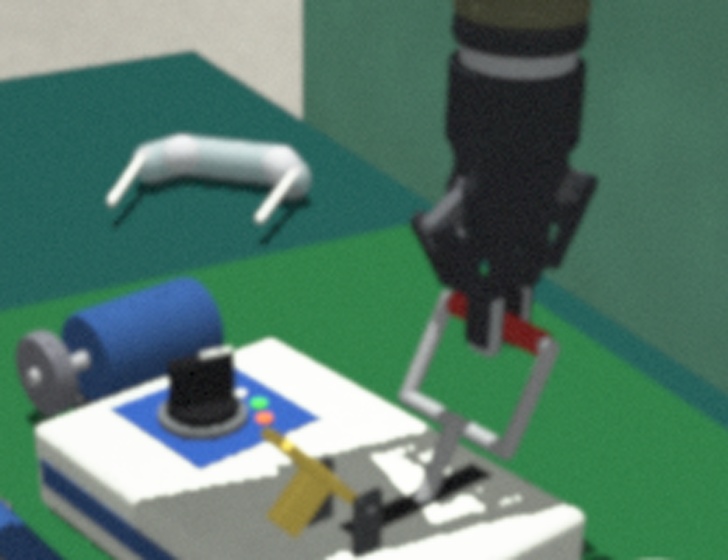

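```bash
python3 -m creep '[[[0,-0.005,-0.0025],0,0],[[0,-0.011,-0.0055],0,0],[[0,-0.017,-0.0075],0,0],[[0,-0.023,-0.0095],0,0],[[0,-0.029,-0.0115],0,0],[[0,-0.035,-0.013],0,0],[[0,-0.041,-0.014],0,0],[[0,-0.047,-0.0145],0,0],[[0,-0.054,-0.015],0,0],[[0,-0.060,-0.015],0,0],[[0,-0.067,-0.015],0,0]]' 60
python3 -c "
from h import *
rel([.601,-.0032,.163],1.77)"
python3 -m creep '[[[0,-0.004,0],0,0],[[0,-0.007,0],0,0],[[0,-0.009,0],0,0],[[0,-0.009,0],0,0],[[0,-0.009,0],0,0]]' 60
python3 -c "
from h import *
rel([.601,-.0032,.163],1.77)
snap('scene','s11.png',(260,200,460,350),3.6)
snap('side','d11.png',(200,80,460,280),2.8)"
```

```text
time: 14.85
eef_pos: [0.6089, -0.0026, 0.1676]
ee_rot: [1.988, 2.429, 0.003]
wrist_force: [7.6, -1.5, -4.8]
gripper_width: 0.162
t 14.85 pos [ 0.6089 -0.0026  0.1676] psi 1.7697 tilt [ 0.004 -0.    -1.   ] w 0.162 F [ 7.6 -1.5 -4.8] q6 -0.29
shift [ 0.001  -0.0078  0.0046] turn -0.0
time: 15.48
eef_pos: [0.6006, -0.0043, 0.167]
ee_rot: [1.988, 2.428, 0.004]
wrist_force: [11.1, -0.8, -8.5]
gripper_width: 0.164
t 15.47 pos [ 0.6006 -0.0043  0.167 ] psi 1.7696 tilt [ 0.005 -0.    -1.   ] w 0.164 F [11.1 -0.8 -8.5] q6 -0.3
shift [0.001  0.0006 0.004 ] turn -0.0
```

View pics/s11.png

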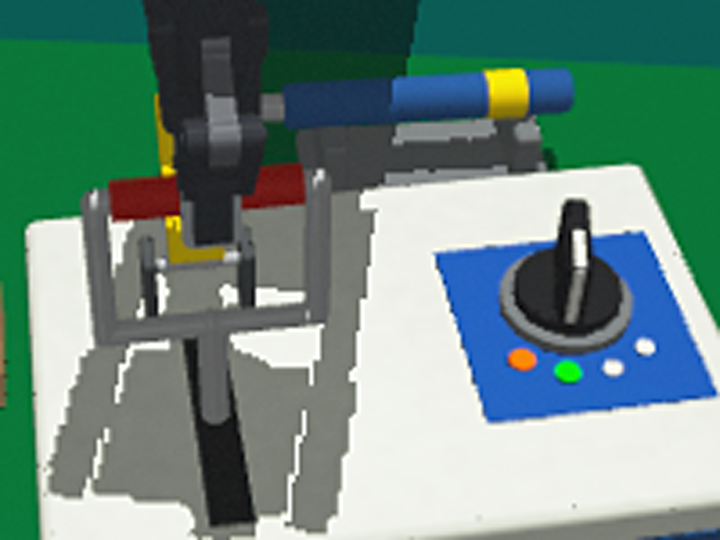

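View pics/d11.png

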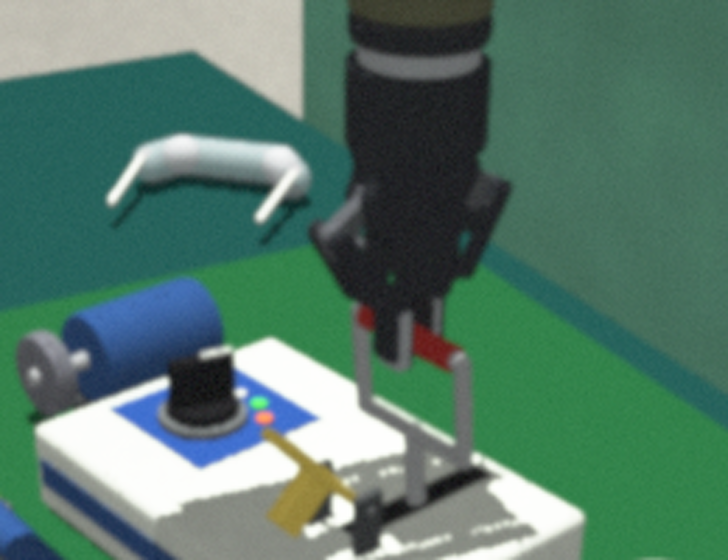

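```bash
python3 -m creep '[[[0,-0.002,0.001],0,0],[[0,-0.004,0.002],0,0],[[0,-0.004,0.002],0,0],[[0,-0.004,0.002],0,0]]' 60
python3 -c "
from h import *
rel([.601,-.0032,.163],1.77)
u=np.load('u.npy')
for L in (.4,.5,.55,.6):
  a=.5-L
  print(L,proj('scene',world(u,(.03+.125*np.sin(a),-.075,.05+.125*np.cos(a)))).round(1).tolist(),proj('side',world(u,(.03+.125*np.sin(a),-.075,.05+.125*np.cos(a)))).round(1).tolist())
snap('scene','s12.png',(260,200,460,350),3.6)
snap('side','d12.png',(280,140,420,240),5.6)"
```

```text
time: 16.08
eef_pos: [0.6005, -0.0044, 0.1671]
ee_rot: [1.983, 2.422, 0.017]
wrist_force: [20.2, 1.9, -9.8]
gripper_width: 0.162
t 16.07 pos [ 0.6005 -0.0044  0.1671] psi 1.7694 tilt [ 0.015  0.001 -1.   ] w 0.162 F [20.2  1.9 -9.8] q6 -0.3
shift [0.0011 0.0007 0.0041] turn -0.001
0.4 [[319.4, 265.9]] [[357.8, 195.1]]
0.5 [[318.3, 258.9]] [[352.1, 196.9]]
0.55 [[317.7, 255.8]] [[349.2, 198.1]]
0.6 [[317.2, 252.8]] [[346.3, 199.6]]
```

View pics/s12.png

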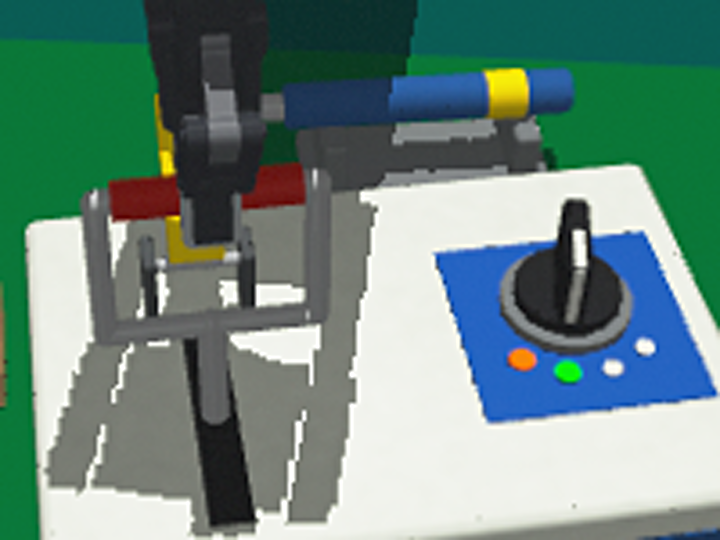

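View pics/d12.png

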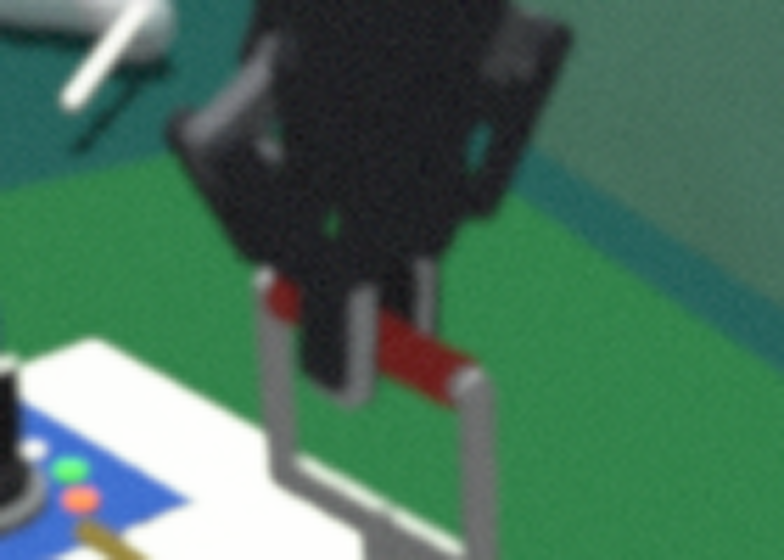

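```bash
python3 -c "
from h import *
from workcell import bot
print(bot.finish_job())
o=bot.get_obs();print(o['time'],o['eef_pos'],o['wrist_force'])"
```

```text
the job is handed in; nothing more can be done
None
the job is handed in; nothing more can be done
```

I ran all three steps in order and handed the job in at about 16 s, with the gripper still holding the lever at its stop. The hand-in gives no verdict.

**Selector:** I turned it from the first detent by 1.0 rad and let it go. In the wrist picture afterwards the pointer line was in the same column as the green dot (330 px). I did not compute the 7 mm distance itself.

**Catch:** I pinched the fin and swung it over. The first arc left it lagging at about 1.58 rad. I pulled further, to about 1.87, and let go. It dropped to about its stop and still looked that way in the last pictures.

**Lever:** I gripped the red bar at 60 N and pulled it about 73 mm.
- The bar's position in the scene picture matched a lever angle of about 0.59 rad.
- A further 4 mm of pull raised the wrist force along x from 11 to 20 N without moving the bar, so it is at the stop.

I saw no sign of contact with the cradle, wooden block or jar. I didn't measure their positions at the end; the last picture shows only the cradle, with the block and jar outside its crop. The calibration and pose estimate fitted the marks to within about 1 pixel; the rounded console corners were off by up to 3 pixels.

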